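Pack the brake master cylinder and fold the carton shut

TASK

The old brake master cylinder goes back to the rebuilder: set it down on its foot in the middle of the open carton, lying the long way of the carton, without dropping it. Then close the carton properly, both short flaps first and the two long flaps over them, all four folded down flat. Leave everything else on the bench where it is.

Things in the scene. Friction and masses are not known exactly. Their poses are not given: they have to be found in the camera images.
- carton: open cardboard carton, 136 mm (its x) by 200 mm (its y, the long way), board 4 mm thick, fixed (will not slide). Origin: centre of its underside on the bench; z up. Inside 128 by 192 mm; floor 4 mm, short walls' rim 106 mm and long walls' rim 110 mm above the origin. Four hinged flaps stand up around the top, leaning outwards.
- short_left (a joint): short flap on the carton's +y wall, rad: 0 = folded flat over the opening, 1.57 = upright, more = leaning outwards (stop 2.95). 66 mm deep from hinge to free edge, 130 mm wide, 4 mm thick. Hinge line along the carton's x at y = +98, z = 106 mm, on the underside of the closed flap. The crease keeps the flap wherever it is left; about 1 N at the free edge moves it.
- short_right (a joint): the same for the short flap on the carton's -y wall: hinge line along the carton's x at y = -98, z = 106 mm; same sizes and stiffness.
- long_near (a joint): the same angle for the long flap on the carton's -x wall (towards the robot): hinge line along the carton's y at x = -67, z = 110.5 mm; 66 mm deep, 198 mm wide, 4 mm thick, same stiffness. Closed, it lies just above the short flaps.
- long_far (a joint): the same for the long flap on the carton's +x wall: hinge line along the carton's y at x = +67, z = 110.5 mm; 66 mm deep, 198 mm wide, 4 mm thick. Closed, it meets the other long flap along the middle.
- short_left_edge (a point): middle of the free edge of flap short_left, on the flap's outer face (the face that is on top when closed); for the position only
- short_right_edge (a point): middle of the free edge of flap short_right, on the flap's outer face (the face that is on top when closed); for the position only
- long_near_edge (a point): middle of the free edge of flap long_near, on the flap's outer face (the face that is on top when closed); for the position only
- long_far_edge (a point): middle of the free edge of flap long_far, on the flap's outer face (the face that is on top when closed); for the position only
- cylinder: used brake master cylinder, 0.5 to 0.95 kg, on its flat foot: aluminium body along its y (-85 to +83 mm), under 50 mm high, flange 70 mm wide (x) at y = -50. White reservoir on top, 46 (x) by 60 mm (y), z 47 to 87 mm, centred at x 0, y +10 mm; black cap on it to z = 96 mm. Plugs stick out to x = +35 mm. Origin: on the foot's underside, below the bore's axis; z up.
- reservoir (a point): middle of the white reservoir, 70 mm above the foot; can be gripped across its 46 mm (cylinder's x) or its 60 mm (cylinder's y)
- spray_can: bystander: aerosol can standing near the master cylinder, 52 mm wide, 150 mm high; origin at the centre of its foot
- tape_roll: bystander: roll of grey tape lying flat, 104 mm wide, 50 mm high; origin at the centre of its underside
- oil_filter: bystander: spin-on oil filter standing up, 72 mm wide, 90 mm high; origin at the centre of its foot
- cup: bystander: paper drinking cup, 84 mm wide at the rim, 112 mm high; origin at the centre of its foot
- oil_jug: bystander: black oil bottle, 84 mm wide, 215 mm high; origin at the centre of its foot
- parts_box: bystander: small shut parts carton, 72 by 120 mm, 46 mm high; origin at the centre of its underside
- wrench: bystander: steel wrench lying flat, 190 mm long along its x; origin at the underside of its middle
- f_clamp: bystander: steel F-clamp with a wooden handle lying flat, about 290 by 100 mm, 22 mm high; origin under the middle of its bar
Mind the look-alikes: they are no part of the job. Leave any green or orange look-alike of the carton alone.

How it is judged:
By the outcome, as a careful person would: the job done as asked, in the order asked, and still so for the second after the job is handed in, with the robot touching nothing.
It also fails if it takes over 64 s, if anything falls off the work surface, if the arm or the gripper's body presses on something with over 40 N, if the wrist force passes 120 N, or if a joint passes its speed limit or range.

ROBOT

A 6-joint arm with a two-finger parallel gripper is mounted at the origin on the work surface. World frame = base frame: x ahead of the robot, y to its left, z up, the work surface at z = 0. Lengths are in m, angles in degrees, forces in N, time in s.
With the tool pointing down it reaches from about 0.375 to 0.9 m from the base axis. Payload 3.1 kg.
Tool frame: the origin (TCP) lies at the very end of the fingers, on their centre line; the grasp point (between the pads) lies 19 mm behind it (grasp_offset is the distance from the TCP to the grasp point, in m); z points along the fingers, y is the direction in which the jaws open and shut (so a half turn about z gives the same grasp; the last joint's range is limited). The gripper opens to 87 mm and grips with 3 to 60 N. Pads are 19 mm wide; open, the fingers measure 117 mm over their backs; the gripper's body (75 mm by 190 mm) begins 51 mm behind the grasp point.
Start: joints at [65.117, 30.224, 82.088, -0, 67.689, -10.227], TCP at [0.158, 0.605, 0.223] pointing down, gripper open.
Joint ranges: [-176.69, 176.69], [-43.24, 126.21], [12.49, 139.97], [-82, 262], [0, 151.66], [-163.58, 163.58]. Speed limits (degrees/s): [159.86, 159.86, 180, 180, 180, 180].

INTERFACE

Orientations are given as a 3x3 rotation matrix whose columns are the frame's x, y, z axes.
In Python, from rig import * gives the robot as it stands. The module is installed in compiled form; this text tells all that it offers.
- The arm moves only by the tool play_rows, never from a script. Its argument "plan" is a list that holds one entry, the list of rows, each a list of 7 numbers: the shift along the world's x, y, z each as a share of 5 cm, from -1 to 1, then the turn, a rotation vector about the world's x, y, z each as a share of pi rad, from -1 to 1, then the gripper's target within -1 to 1 (fully open at 1, half-way at 0, shut at -1). A call has 1 to 12 rows; each row shifts and turns the commanded pose from where the row before left it; what a row does not reach is not made up. A row lasts 1/10 s, in which the tool goes at most 50 mm and 8.59 degrees, less where a joint would pass 70% of its speed; a pose out of reach is approached as far as the arm can. A call with a number of a shift or a turn outside -1 to 1 is refused whole. A call with a gripper value outside its range is refused whole. The fingers move at their own pace and stop on an object; the grip force is fixed at half the most. Time passes only in rows, so rows that do not move let the fingers close. It gives the time, the measured TCP pose, the force and the opening at its end, in the units of the state.
- read_state(): the state, without advancing time (a new reading comes with each control period).
- capture(name): name is "side" or "top"; returns the picture (480x640x3 uint8, red, green, blue); there is no depth.
- camera_params(name): a dict with "intrinsics" (3x3 intrinsics, pixels), "R" (3x3) and "t" (3): a world point X has camera coordinates R X + t. Camera axes: x right, y down, z forward; pixel columns grow to the right and rows downward; lengths in m; the calibration is good to about 2 mm. A picture is of the moment at which its call begins. camera_params takes no time and is no camera call.
- hand_in(): hands the job in, once; it reports no verdict.
The state is a dict: "time_s": time; "joint_positions": joint angles; "qvel": joint speeds; "tau": joint torques, N m; "position": TCP position; "tcp_rot": TCP orientation; "force": force on the tool from outside, world axes, zero at the start; "moment": the same for the moment, N m; "opening": opening from 0.0 (shut) to 1.0 (fully open).
Only numpy, scipy, OpenCV 4.12 (cv2) and the standard library are available. Lean on these libraries where they do the work, as an engineer would, in place of code of your own. Each camera call takes 0.05 s, during which the arm holds its last target. There are 200 camera calls.

## Working session

There is one attempt and no reset: what is moved stays moved. The work goes in short steps, Python scripts to look and compute and a tool call to move; the robot and the scene stay as the last step left them, time stands still between calls to the robot, and variables do not carry over. Pictures are saved under pics/ and viewed, about 8 in all and at most 12, crops included, and the job is handed in when it is done.

Besides the shell and the picture viewer there is one more tool, called after "Emit:" as a command line: name --argument value ..., lists and objects as JSON in quotes. play_rows: Moves the arm, as the interface text tells. Its arguments: {"type":"object","properties":{"plan":{"type":"array"}},"required":["plan"]}

```bash
mkdir -p pics; cat > h.py <<'E'
from rig import *
import numpy as np, cv2
def ray(n,u,v):
    p=camera_params(n);K=np.array(p["intrinsics"]);R=np.array(p["R"]);t=np.array(p["t"])
    return -R.T@t, R.T@np.linalg.solve(K,[u,v,1.])
def onz(n,u,v,z):
    c,d=ray(n,u,v);return c+d*(z-c[2])/d[2]
def proj(n,X):
    p=camera_params(n);q=np.array(p["intrinsics"])@(np.array(p["R"])@np.array(X)+np.array(p["t"]));return q[:2]/q[2]
def tri(a,b):
    (c1,d1),(c2,d2)=ray("side",*a),ray("top",*b)
    s=np.linalg.lstsq(np.c_[d1,-d2],c2-c1,rcond=None)[0]
    return (c1+d1*s[0]+c2+d2*s[1])/2,np.linalg.norm(c1+d1*s[0]-c2-d2*s[1])
def save(n,f):
    im=capture(n);cv2.imwrite("pics/"+f,cv2.cvtColor(im,cv2.COLOR_RGB2BGR));return im
E
python3 - <<'E'
from h import *
for n in("side","top"):
    save(n,n+"1.png");print(n,ray(n,320,240),camera_params(n)["intrinsics"])
s=read_state();print(s["tcp_rot"],s["position"],s["opening"],s["time_s"])
E
```

```text
side (array([ 0.11015501, -0.86022832,  1.21652686]), array([ 0.28625744,  0.56489393, -0.77394279])) [[531.79639169   0.         317.55307948]
 [  0.         531.79639169 242.04245379]
 [  0.           0.           1.        ]]
top (array([ 0.22573033, -0.05742244,  1.38078304]), array([ 0.18830201, -0.00607449, -0.98230344])) [[459.79980479   0.         319.61777413]
 [  0.         459.79980479 230.64546147]
 [  0.           0.           1.        ]]
[[-9.67457224e-01  2.53033133e-01 -8.67940817e-04]
 [ 2.53034330e-01  9.67455625e-01 -1.80061155e-03]
 [ 3.84079843e-04 -1.96163348e-03 -9.99998002e-01]] [0.15780754 0.60405373 0.22165718] 0.9978655064954967 0.1
```

View pics/top1.png

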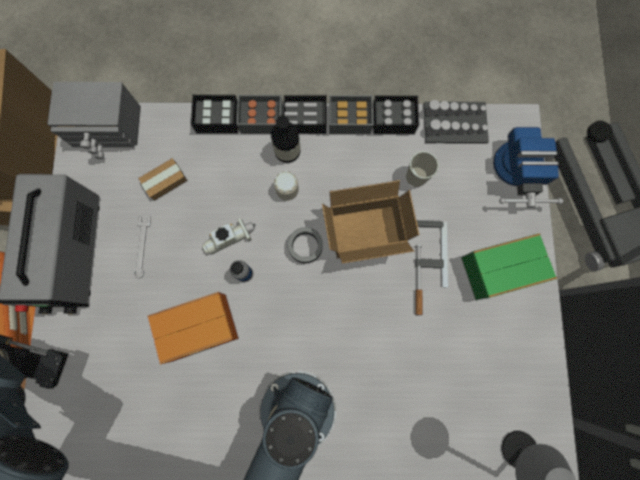

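View pics/side1.png

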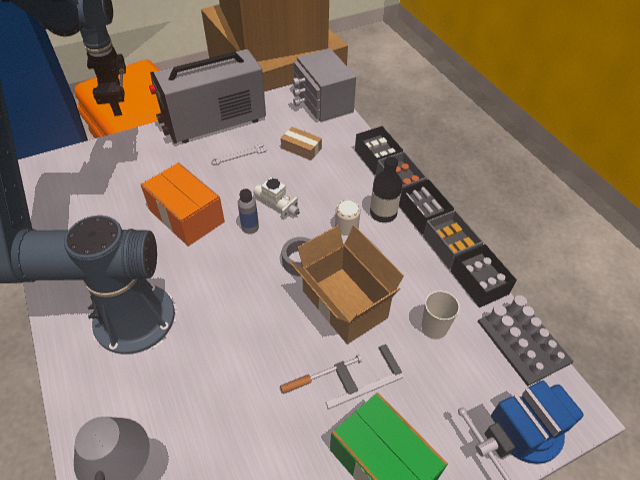

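Top view (image up = +x, left = +y): cylinder at about (228,236), spray can (240,271), open brown carton (370,222). The closed green (508,265) and orange (193,327) boxes are look-alikes. The open brown one is the carton because it is the only one with standing flaps. I'll confirm in an enlarged crop.

```bash
python3 - <<'E'
from h import *
t=cv2.imread("pics/top1.png");s=cv2.imread("pics/side1.png")
r=lambda im,x,y,w,h,k:cv2.resize(im[y:y+h,x:x+w],None,fx=k,fy=k,interpolation=cv2.INTER_CUBIC)
a=np.hstack([r(t,190,210,80,60,5),r(s,230,165,80,60,5)])
b=np.hstack([r(t,310,170,120,90,400/120),r(s,280,220,136,102,400/136)[:300,:400]])
cv2.imwrite("pics/crop1.png",np.vstack([a,b[:300,:800]]))
for p in [(0,0,0),(.5,0,0),(.5,.2,0)]: print(proj("top",p),proj("side",p))
E
```

```text
[296.5223985  409.91523738] [133.48657742 318.65064333]
[298.45320812 236.87335008] [305.57208612 253.63270191]
[233.04594714 236.71464243] [278.20645668 207.77974303]
```

View pics/crop1.png

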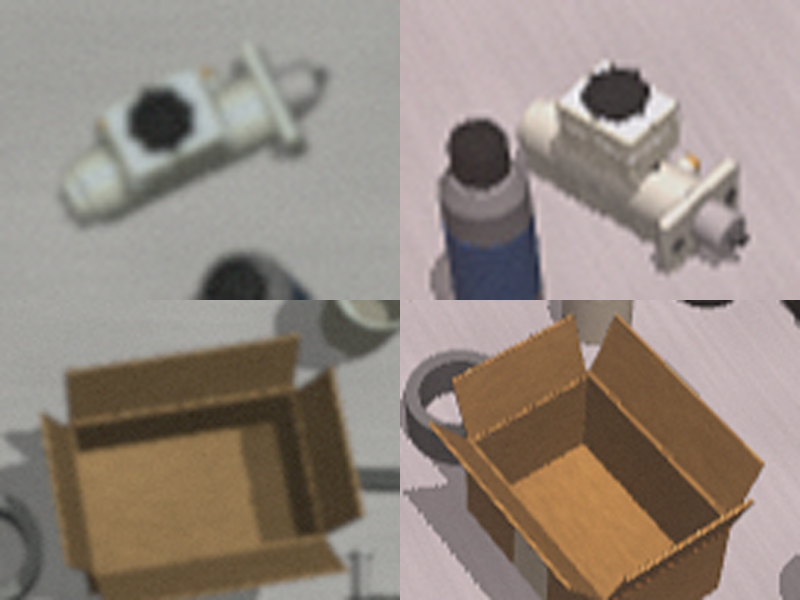

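Top crops: carton confirmed as the open brown box, with all four flaps standing. The cylinder's flange end points to world −y, the cap is at top px (222,234) and side px (273,184), and the spray can stands on the cylinder's near (−x) side.

```bash
python3 - <<'E'
from h import *
T=lambda x,y:(x/3.3333+310,y/3.3333+170)
S=lambda x,y:(x/2.941+280,y/2.941+220)
tc=[T(72,128),T(298,88),T(325,235),T(98,273)]
P=np.array([onz("top",*c,.108) for c in tc]);print(P.round(4))
print("sizes",[np.linalg.norm(P[i]-P[i-1]).round(3) for i in range(4)],"c",P.mean(0).round(4))
v=P[0]-P[1];w=P[3]-P[2];print("carton +y yaw",[np.degrees(np.arctan2(-a[0],a[1])).round(1) for a in(v,w)],[np.degrees(np.arctan2(a[1],a[0])).round(1) for a in(P[0]-P[3],P[1]-P[2])])
for a,b in [((67,140),0),((187,75),None),((330,220),None)]:
    print("side rim",onz("side",*S(*a),.108).round(4))
print("tri",tri(S(67,140),tc[3]),tri(S(187,75),tc[0]),tri(S(330,220),tc[1]))
print("cap",tri((273.2,184),(222.4,234)),onz("top",222.4,234,.096),onz("side",273.2,184,.096))
c=lambda x,y:(x/5+190,y/5+210)
A=onz("top",*c(80,195),.03);B=onz("top",*c(322,75),.03);print(A,B,np.linalg.norm(A-B),"yaw",np.degrees(np.arctan2(-(A-B)[0],(A-B)[1])))
q=[onz("top",*c(*p),.087) for p in((100,118),(205,68),(222,130),(128,188))];print(np.array(q).round(4),[np.linalg.norm(q[i]-q[i-1]).round(3) for i in range(4)]);print(np.mean(q,0))
for a,b in((0,1),(3,2)): d=q[a]-q[b];print(np.degrees(np.arctan2(-d[0],d[1])))
print("can",onz("top",*c(238,285),.15),"tape",onz("top",304,245,.05),"cup",onz("top",423,165,.112),"filter",onz("top",286,183,.09))
# flap free edges
for n,p in (("far",((65,70),(298,38))),("left",((42,118),(68,268))),("right",((335,70),(362,215))),("near",((105,298),(342,268)))):
    print(n,[onz("top",*T(*k),.165).round(3) for k in p])
E
```

```text
[[ 0.5618 -0.0984  0.108 ]
 [ 0.598  -0.2937  0.108 ]
 [ 0.4689 -0.3121  0.108 ]
 [ 0.4359 -0.1197  0.108 ]]
sizes [np.float64(0.128), np.float64(0.199), np.float64(0.13), np.float64(0.195)] c [ 0.5162 -0.206   0.108 ]
carton +y yaw [np.float64(10.5), np.float64(9.7)] [np.float64(9.6), np.float64(8.1)]
side rim [ 0.4395 -0.1146  0.108 ]
side rim [ 0.5686 -0.0954  0.108 ]
side rim [ 0.6045 -0.287   0.108 ]
tri (array([ 0.43592429, -0.11958874,  0.1155478 ]), np.float64(0.0025750978676555465)) (array([ 0.56347232, -0.09880286,  0.11295574]), np.float64(0.005879201351714911)) (array([ 0.59732897, -0.2923596 ,  0.11857991]), np.float64(0.0046757409952472755))
cap (array([0.49168738, 0.21265485, 0.09449268]), np.float64(0.005258193065901752)) [0.4887405  0.21272008 0.096     ] [0.49386783 0.21114719 0.096     ]
[0.4565933  0.27325095 0.03      ] [0.53013506 0.13167602 0.03      ] 0.15953636111820885 yaw 27.449831743764683
[[0.4917 0.2502 0.087 ]
 [0.5213 0.1912 0.087 ]
 [0.4848 0.18   0.087 ]
 [0.451  0.2322 0.087 ]] [np.float64(0.045), np.float64(0.066), np.float64(0.038), np.float64(0.062)]
[0.48717319 0.21340056 0.087     ]
26.644972989889705
32.970411355273896
can [0.38722127 0.15643928 0.15      ] tape [ 0.46575973 -0.01864402  0.05      ] cup [ 0.69213012 -0.36510833  0.112     ] filter [0.64315246 0.03454496 0.09      ]
far [array([ 0.596, -0.091,  0.165]), array([ 0.625, -0.285,  0.165])]
left [array([ 0.555, -0.072,  0.165]), array([ 0.43 , -0.093,  0.165])]
right [array([ 0.597, -0.314,  0.165]), array([ 0.475, -0.331,  0.165])]
near [array([ 0.406, -0.122,  0.165]), array([ 0.431, -0.313,  0.165])]
```

Emit:
play_rows --plan '[[[0.55, -0.65, 0, 0, 0, 0.0198, 1], [0.55, -0.65, 0, 0, 0, 0.0198, 1], [0.55, -0.65, 0, 0, 0, 0.0198, 1], [0.55, -0.65, 0, 0, 0, 0.0198, 1], [0.55, -0.65, 0, 0, 0, 0.0198, 1], [0.55, -0.65, 0, 0, 0, 0.0198, 1], [0.55, -0.65, 0, 0, 0, 0.0198, 1], [0.55, -0.65, 0, 0, 0, 0.0198, 1], [0.55, -0.65, 0, 0, 0, 0.0198, 1], [0.55, -0.65, 0, 0, 0, 0.0198, 1], [0.55, -0.65, 0, 0, 0, 0.0198, 1], [0.55, -0.65, 0, 0, 0, 0.0198, 1]]]'

```text
time_s: 1.3
position: [0.4887, 0.2131, 0.2223]
tcp_rot: [[-0.881, -0.473, -0.001], [-0.473, 0.881, -0.0], [0.001, 0.0, -1.0]]
force: [0.6, -0.1, -0.9]
opening: 1.001
```

Emit:
play_rows --plan '[[[0, 0, -0.6, 0, 0, 0, 1], [0, 0, -0.6, 0, 0, 0, 1], [0, 0, -0.6, 0, 0, 0, 1], [0, 0, -0.4, 0, 0, 0, 1], [0, 0, 0, 0, 0, 0, 1]]]'

```text
time_s: 1.8
position: [0.4856, 0.214, 0.1097]
tcp_rot: [[-0.882, -0.471, -0.007], [-0.471, 0.882, -0.001], [0.007, 0.002, -1.0]]
force: [-0.9, 0.1, 0.2]
opening: 0.994
```

```bash
python3 - <<'E'
from h import *
print(read_state()["position"])
s=save("side","side2.png")[...,::-1];t=save("top","top2.png")[...,::-1]
r=lambda im,x,y,w,h,k:cv2.resize(im[y:y+h,x:x+w],None,fx=k,fy=k,interpolation=cv2.INTER_CUBIC)
cv2.imwrite("pics/crop2.png",np.hstack([r(s,230,130,100,100,4),r(t,180,180,100,100,4)]))
E
```

```text
[0.48562683 0.21396367 0.10967885]
```

View pics/crop2.png

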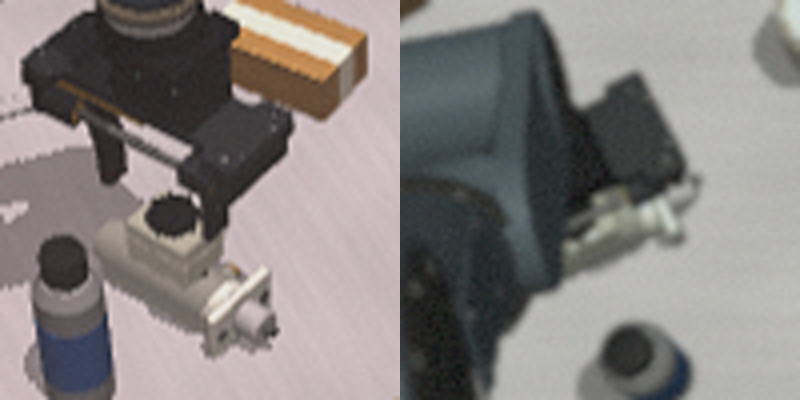

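```bash
python3 - <<'E'
from h import *
p=read_state()["position"];print(proj("side",p),onz("side",271.3,182.3,p[2]),onz("side",273,183.8,.096))
y=np.array([-.471,.882,0])
for k in(1,-1):print(proj("side",p+y*.0435*k),proj("side",p+y*.0585*k))
for d in(30,-30):print(proj("side",np.array([.494,.211,.087])+y*d/1000))
E
```

```text
[270.59368755 179.86648794] [0.4859578  0.2043386  0.11244773] [0.49365968 0.21217912 0.096     ]
[259.25329012 173.79115425] [255.39533835 171.72435327]
[282.16607145 186.06610257] [286.21163326 188.23341092]
[265.66412024 181.97595039]
[281.31160766 190.4246851 ]
```

Emit:
play_rows --plan '[[[0.12, -0.04, -0.2, 0, 0, 0, 1], [0, 0, -0.3, 0, 0, 0, 1], [0, 0, -0.3, 0, 0, 0, 1], [0, 0, -0.24, 0, 0, 0, 1], [0, 0, 0, 0, 0, 0, 1], [0, 0, 0, 0, 0, 0, 1]]]'

```text
time_s: 2.5
position: [0.4945, 0.2127, 0.0608]
tcp_rot: [[-0.882, -0.471, 0.001], [-0.471, 0.882, 0.0], [-0.001, -0.0, -1.0]]
force: [-0.3, 1.2, -0.7]
opening: 1.001
```

Emit:
play_rows --plan '[[[0, 0, 0, 0, 0, 0, -1], [0, 0, 0, 0, 0, 0, -1], [0, 0, 0, 0, 0, 0, -1], [0, 0, 0, 0, 0, 0, -1], [0, 0, 0, 0, 0, 0, -1], [0, 0, 0, 0, 0, 0, -1], [0, 0, 0, 0, 0, 0, -1], [0, 0, 0, 0, 0, 0, -1]]]'

```text
time_s: 3.3
position: [0.4928, 0.2138, 0.061]
tcp_rot: [[-0.883, -0.47, -0.002], [-0.47, 0.883, 0.002], [0.001, 0.002, -1.0]]
force: [-3.0, 3.9, 2.8]
opening: 0.694
```

Emit:
play_rows --plan '[[[0, 0, 0.2, 0, 0, 0, -1], [0, 0, 0.4, 0, 0, 0, -1], [0, 0, 0.5, 0, 0, 0, -1], [0, 0, 0.6, 0, 0, 0, -1], [0, 0, 0.6, 0, 0, 0, -1], [0, 0, 0.6, 0, 0, 0, -1], [0, 0, 0.6, 0, 0, 0, -1], [0, 0, 0.5, 0, 0, 0, -1], [0, 0, 0.2, 0, 0, 0, -1], [0, 0, 0, 0, 0, 0, -1]]]'

```text
time_s: 4.3
position: [0.4945, 0.2125, 0.2716]
tcp_rot: [[-0.882, -0.471, 0.002], [-0.471, 0.882, 0.0], [-0.002, -0.001, -1.0]]
force: [0.6, -0.5, -5.3]
opening: 0.687
```

Emit:
play_rows --plan '[[[0.04, -0.4, 0, 0, 0, -0.0086, -1], [0.04, -0.75, 0, 0, 0, -0.0086, -1], [0.04, -0.75, 0, 0, 0, -0.0086, -1], [0.04, -0.75, 0, 0, 0, -0.0086, -1], [0.04, -0.75, 0, 0, 0, -0.0086, -1], [0.04, -0.75, 0, 0, 0, -0.0086, -1], [0.04, -0.75, 0, 0, 0, -0.0086, -1], [0.04, -0.75, 0, 0, 0, -0.0086, -1], [0.04, -0.75, 0, 0, 0, -0.0086, -1], [0.04, -0.75, 0, 0, 0, -0.0086, -1], [0.04, -0.75, 0, 0, 0, -0.0086, -1], [0.03, -0.25, 0, 0, 0, -0.0086, -1]]]'

```text
time_s: 5.5
position: [0.5168, -0.1987, 0.2683]
tcp_rot: [[-0.987, -0.161, -0.003], [-0.161, 0.987, -0.001], [0.003, -0.0, -1.0]]
force: [0.1, -0.2, -5.3]
opening: 0.691
```

```bash
python3 - <<'E'
from h import *
print(read_state()["position"],read_state()["force"])
s=save("side","side3.png")[...,::-1]
t=save("top","top3.png")[...,::-1]
r=lambda im,x,y,w,h,k:cv2.resize(im[y:y+h,x:x+w],None,fx=k,fy=k,interpolation=cv2.INTER_CUBIC)
cv2.imwrite("pics/crop3.png",np.hstack([r(s,280,160,140,200,2.86),r(t,300,150,140,200,2.86)]))
E
```

```text
[ 0.51684239 -0.19865432  0.2682598 ] [ 0.10454614 -0.24746531 -5.27940847]
```

View pics/crop3.png

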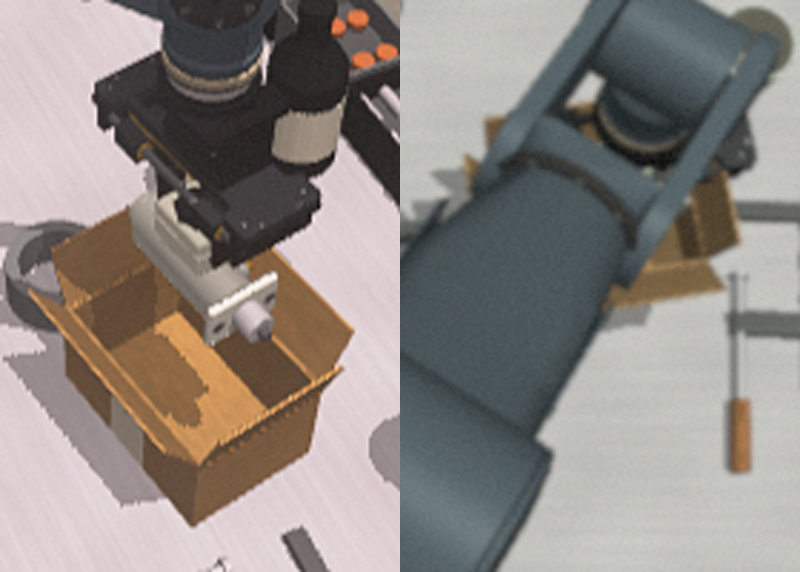

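The cylinder hangs level over the carton, parallel to it. I'll check the carton centre from its bottom corners in the side view (crop px (195,523), (67,375), (305,455)).

```bash
python3 - <<'E'
from h import *
C=lambda x,y:(280+x/2.86,160+y/2.86)
a,b,c=[onz("side",*C(*p),0) for p in((195,523),(67,375),(305,455))]
print(a,b,c,np.linalg.norm(a-b),np.linalg.norm(a-c),"centre",(b+c)/2)
v=b-a;w=c-a;print(np.degrees(np.arctan2(-v[0],v[1])),np.degrees(np.arctan2(w[1],w[0])))
# body: reservoir px / flange; predicted tip
p=read_state()["position"];y=np.array([-.161,.987,0])
print("tip seen",onz("side",*C(266,332),p[2]-.061+.03),"pred",p-y*.095)
E
```

```text
[ 0.47548699 -0.308268    0.        ] [ 0.43944207 -0.11514373  0.        ] [ 0.5999147  -0.29051905  0.        ] 0.1964592047454782 0.12568723187371358 centre [ 0.51967839 -0.20283139  0.        ]
10.572104797087874 8.118172229596615
tip seen [ 0.53381418 -0.29175797  0.23739244] pred [ 0.53207344 -0.2903009   0.26839244]
```

Emit:
play_rows --plan '[[[0, 0, -0.2, 0, 0, 0, -1], [0, 0, -0.4, 0, 0, 0, -1], [0, 0, -0.5, 0, 0, 0, -1], [0, 0, -0.5, 0, 0, 0, -1], [0, 0, -0.5, 0, 0, 0, -1], [0, 0, -0.5, 0, 0, 0, -1], [0, 0, -0.5, 0, 0, 0, -1], [0, 0, -0.4, 0, 0, 0, -1], [0, 0, -0.2, 0, 0, 0, -1], [0, 0, -0.1, 0, 0, 0, -1], [0, 0, 0, 0, 0, 0, -1]]]'

```text
time_s: 6.7
position: [0.5175, -0.194, 0.0802]
tcp_rot: [[-0.986, -0.167, -0.001], [-0.167, 0.986, 0.001], [0.001, 0.001, -1.0]]
force: [-0.2, -0.5, -5.1]
opening: 0.684
```

Emit:
play_rows --plan '[[[0, -0.02, -0.08, 0, 0, 0, -1], [0, 0, -0.08, 0, 0, 0, -1], [0, 0, -0.06, 0, 0, 0, -1], [0, 0, -0.04, 0, 0, 0, -1], [0, 0, 0, 0, 0, 0, -1]]]'

```text
time_s: 7.2
position: [0.5174, -0.1958, 0.0674]
tcp_rot: [[-0.986, -0.166, -0.0], [-0.166, 0.986, 0.0], [0.0, 0.0, -1.0]]
force: [-0.0, 0.8, -5.6]
opening: 0.69
```

Emit:
play_rows --plan '[[[0, 0, -0.03, 0, 0, 0, -1], [0, 0, 0, 0, 0, 0, -1], [0, 0, 0, 0, 0, 0, -1]]]'

```text
time_s: 7.5
position: [0.5176, -0.1959, 0.0661]
tcp_rot: [[-0.986, -0.166, 0.0], [-0.166, 0.986, -0.0], [-0.0, -0.0, -1.0]]
force: [0.1, -0.7, -6.1]
opening: 0.69
```

Emit:
play_rows --plan '[[[0, 0, -0.02, 0, 0, 0, -1], [0, 0, -0.01, 0, 0, 0, -1], [0, 0, 0, 0, 0, 0, -1]]]'

```text
time_s: 7.8
position: [0.5178, -0.196, 0.0651]
tcp_rot: [[-0.986, -0.166, 0.0], [-0.166, 0.986, -0.0], [-0.0, -0.0, -1.0]]
force: [-1.2, -0.8, 1.3]
opening: 0.688
```

Contact: the weight is off the gripper. Now I'll release and rise.

Emit:
play_rows --plan '[[[0, 0, 0, 0, 0, 0, 0.5], [0, 0, 0, 0, 0, 0, 0.8], [0, 0, 0, 0, 0, 0, 1], [0, 0, 0, 0, 0, 0, 1], [0, 0, 0.2, 0, 0, 0, 1], [0, 0, 0.4, 0, 0, 0, 1], [0, 0, 0.6, 0, 0, 0, 1], [0, 0, 0.8, 0, 0, 0, 1], [0, 0, 0.8, 0, 0, 0, 1], [0, 0, 0.8, 0, 0, 0, 1], [0, 0, 0.8, 0, 0, 0, -1], [0, 0, 0, 0, 0, 0, -1]]]'

```text
time_s: 9.0
position: [0.5208, -0.1977, 0.2917]
tcp_rot: [[-0.986, -0.166, 0.012], [-0.166, 0.986, -0.008], [-0.011, -0.01, -1.0]]
force: [-0.0, -0.5, -0.2]
opening: 0.893
```

Emit:
play_rows --plan '[[[-0.12, 0.73, 0, 0, 0, 0, -1], [-0.12, 0.73, 0, 0, 0, 0, -1], [-0.12, 0.73, 0, 0, 0, 0, -1], [-0.12, 0.73, 0, 0, 0, 0, -1], [0, 0, -0.7, 0, 0, 0, -1], [0, 0, -0.7, 0, 0, 0, -1], [0, 0, -0.7, 0, 0, 0, -1], [0, 0, -0.6, 0, 0, 0, -1], [0, 0, 0, 0, 0, 0, -1], [0, 0, 0, 0, 0, 0, -1]]]'

```text
time_s: 10.0
position: [0.4933, -0.0498, 0.1496]
tcp_rot: [[-0.986, -0.166, -0.001], [-0.166, 0.986, 0.0], [0.001, 0.001, -1.0]]
force: [0.1, -0.4, 1.0]
opening: 0.035
```

```bash
cat >> h.py <<'E'
a=np.radians(9.5);CC=np.array([.518,-.204])
EX=np.array([np.cos(a),np.sin(a)]);EY=np.array([-np.sin(a),np.cos(a)])
def loc():
    s=read_state();p=np.array(s["position"]);d=p[:2]-CC;print("local mm",(d@EX*1e3).round(1),(d@EY*1e3).round(1),(p[2]*1e3).round(1),"open",s["opening"],np.round(s["force"],1))
def crops(f,k=2.86):
    s=save("side","s"+f)[...,::-1];t=save("top","t"+f)[...,::-1]
    r=lambda im,x,y,w,h:cv2.resize(im[y:y+h,x:x+w],None,fx=k,fy=k,interpolation=cv2.INTER_CUBIC)
    cv2.imwrite("pics/"+f,np.hstack([r(s,280,160,140,200),r(t,300,120,140,200)]))
E
python3 -c "
from h import *
loc();crops('4.png')"
```

```text
local mm 1.1 156.2 149.6 open 0.03458061108449155 [ 0.1 -0.4  1. ]
```

View pics/4.png

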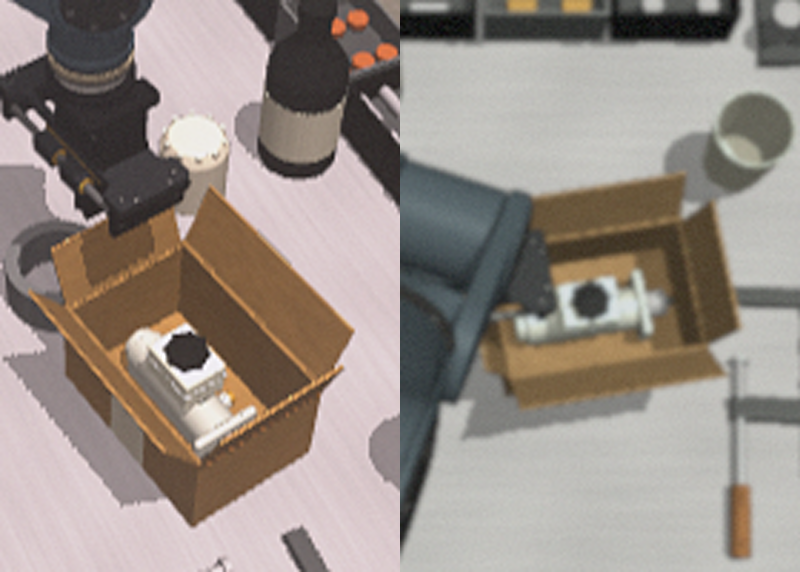

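Cylinder stands upright, centred in the carton; the closed fingers are behind the left short flap. I'll fold it now.

Emit:
play_rows --plan '[[[0.06, -0.38, 0, 0, 0, 0, -1], [0.06, -0.38, 0, 0, 0, 0, -1], [0.05, -0.32, -0.03, 0, 0, 0, -1], [0.05, -0.28, -0.13, 0, 0, 0, -1], [0.04, -0.22, -0.22, 0, 0, 0, -1], [0.02, -0.11, -0.21, 0, 0, 0, -1], [0.01, -0.05, -0.23, 0, 0, 0, -1], [0, 0, -0.03, 0, 0, 0, -1], [0, 0, 0, 0, 0, 0, -1], [0, 0, 0, 0, 0, 0, -1]]]'

```text
time_s: 11.1
position: [0.5089, -0.1377, 0.1098]
tcp_rot: [[-0.986, -0.167, 0.002], [-0.167, 0.986, -0.003], [-0.002, -0.003, -1.0]]
force: [-4.0, -1.0, 26.1]
opening: 0.004
```

```bash
python3 -c "
from h import *
loc()"
```

```text
local mm 2.0 66.9 109.8 open 0.004132672854785895 [-4.  -1.  26.1]
```

Emit:
play_rows --plan '[[[0, 0, 0.5, 0, 0, 0, -1], [0, 0, 0.8, 0, 0, 0, -1], [0, 0, 0.8, 0, 0, 0, -1], [0.07, -0.44, 0.6, 0, 0, 0, -1], [0.15, -0.88, 0, 0, 0, 0, -1], [0.15, -0.88, 0, 0, 0, 0, -1], [0.15, -0.88, 0, 0, 0, 0, -1], [0.15, -0.88, 0, 0, 0, 0, -1], [0.07, -0.44, 0, 0, 0, 0, -1], [0, 0, 0, 0, 0, 0, -1]]]'

```text
time_s: 12.1
position: [0.5447, -0.3598, 0.2395]
tcp_rot: [[-0.987, -0.163, -0.002], [-0.163, 0.987, 0.001], [0.002, 0.001, -1.0]]
force: [0.6, 0.2, -0.1]
opening: 0.003
```

Emit:
play_rows --plan '[[[0, 0, -0.5, 0, 0, 0, -1], [0, 0, -0.7, 0, 0, 0, -1], [0, 0, -0.7, 0, 0, 0, -1], [0, 0, -0.4, 0, 0, 0, -1], [0, 0, 0, 0, 0, 0, -1], [0, 0, 0, 0, 0, 0, -1]]]'

```text
time_s: 12.7
position: [0.5449, -0.3554, 0.1264]
tcp_rot: [[-0.986, -0.167, -0.002], [-0.167, 0.986, 0.002], [0.001, 0.002, -1.0]]
force: [0.3, 0.0, -0.1]
opening: 0.005
```

```bash
python3 -c "
from h import *
loc();crops('5.png')"
```

```text
local mm 1.5 -153.8 126.4 open 0.005218444625647448 [ 0.3  0.  -0.1]
```

View pics/5.png

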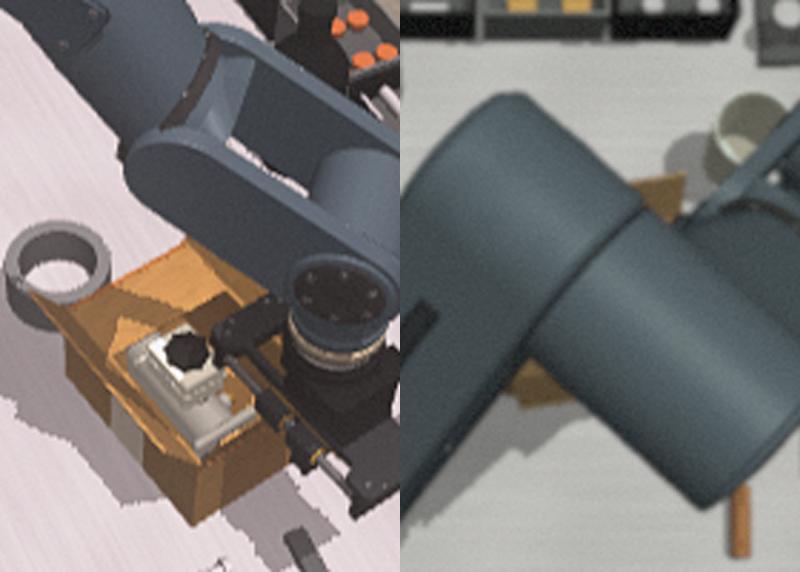

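Left short flap is folded flat; fingers are outside the right flap. Folding it now.

Emit:
play_rows --plan '[[[0, 0, 0.5, 0, 0, 0, -1], [-0.06, 0.37, 0, 0, 0, 0, -1], [-0.06, 0.37, 0, 0, 0, 0, -1], [-0.05, 0.32, -0.03, 0, 0, 0, -1], [-0.05, 0.28, -0.13, 0, 0, 0, -1], [-0.04, 0.22, -0.22, 0, 0, 0, -1], [-0.02, 0.11, -0.21, 0, 0, 0, -1], [-0.01, 0.05, -0.23, 0, 0, 0, -1], [0, 0, -0.04, 0, 0, 0, -1], [0, 0, 0, 0, 0, 0, -1], [0, 0, 0, 0, 0, 0, -1]]]'

```text
time_s: 13.9
position: [0.5306, -0.2696, 0.1102]
tcp_rot: [[-0.986, -0.165, -0.0], [-0.165, 0.986, 0.002], [-0.0, 0.002, -1.0]]
force: [-1.7, 6.3, 14.4]
opening: 0.005
```

```bash
python3 -c "
from h import *
loc()"
```

```text
local mm 1.6 -66.8 110.2 open 0.0052542750774676504 [-1.7  6.3 14.4]
```

Emit:
play_rows --plan '[[[0, 0, 0.5, 0, 0, 0, -1], [0, 0, 0.8, 0, 0, 0, -1], [0, 0, 0.8, 0, 0, 0, -1], [0, 0, 0.7, 0, 0, 0, -1], [-0.69, 0.22, 0, 0, 0, 0, -1], [-0.69, 0.22, 0, 0, 0, 0, -1], [-0.69, 0.22, 0, 0, 0, 0, -1], [-0.69, 0.22, 0, 0, 0, 0, -1], [0, 0, 0, 0, 0, 0, -1]]]'

```text
time_s: 14.8
position: [0.3876, -0.2237, 0.2475]
tcp_rot: [[-0.986, -0.164, -0.006], [-0.164, 0.986, 0.005], [0.005, 0.006, -1.0]]
force: [0.4, -0.4, -1.3]
opening: 0.002
```

Emit:
play_rows --plan '[[[0, 0, -0.5, 0, 0, 0, -1], [0, 0, -0.7, 0, 0, 0, -1], [0, 0, -0.5, 0, 0, 0, -1], [0, 0, 0, 0, 0, 0, -1], [0, 0, 0, 0, 0, 0, -1]]]'

```text
time_s: 15.3
position: [0.393, -0.2273, 0.1636]
tcp_rot: [[-0.986, -0.166, -0.001], [-0.166, 0.986, 0.001], [0.001, 0.001, -1.0]]
force: [-0.2, -0.4, 0.7]
opening: 0.002
```

```bash
python3 -c "
from h import *
loc();crops('6.png')"
```

```text
local mm -127.1 -2.4 163.6 open 0.002411206499417545 [-0.2 -0.4  0.7]
```

View pics/6.png

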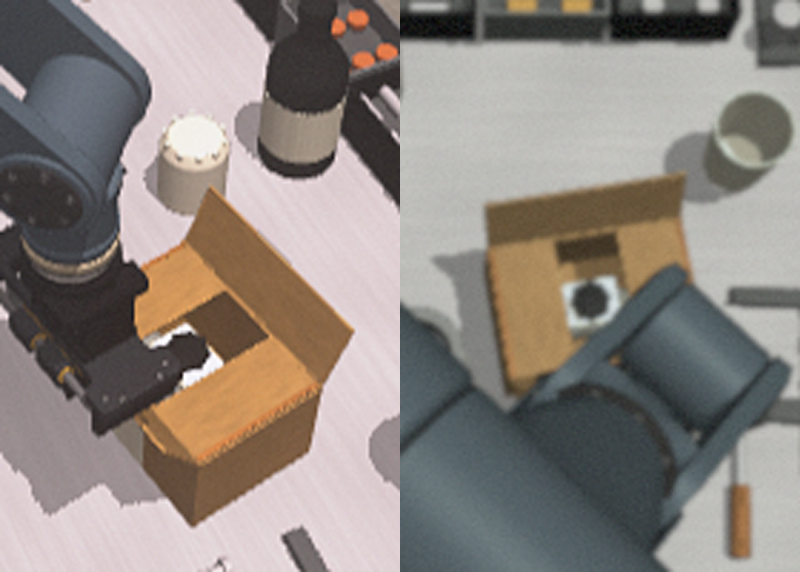

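Both short flaps lie flat. The fingers stand outside the near long flap; I'll lower a little and fold.

Emit:
play_rows --plan '[[[0, 0, -0.47, 0, 0, 0, -1], [0.3, 0.05, 0.1, 0, 0, 0, -1], [0.3, 0.05, 0.1, 0, 0, 0, -1], [0.3, 0.05, 0.1, 0, 0, 0, -1], [0.32, 0.05, -0.03, 0, 0, 0, -1], [0.28, 0.05, -0.13, 0, 0, 0, -1], [0.22, 0.04, -0.22, 0, 0, 0, -1], [0.11, 0.02, -0.21, 0, 0, 0, -1], [0.05, 0.01, -0.23, 0, 0, 0, -1], [0, 0, -0.03, 0, 0, 0, -1], [0, 0, 0, 0, 0, 0, -1], [0, 0, 0, 0, 0, 0, -1]]]'

```text
time_s: 16.6
position: [0.4878, -0.2114, 0.1146]
tcp_rot: [[-0.986, -0.165, 0.003], [-0.165, 0.986, -0.001], [-0.003, -0.002, -1.0]]
force: [-0.5, 1.1, 17.4]
opening: 0.005
```

```bash
python3 -c "
from h import *
loc()"
```

```text
local mm -31.0 -2.4 114.6 open 0.00497342627392517 [-0.5  1.1 17.4]
```

Emit:
play_rows --plan '[[[0, 0, 0.5, 0, 0, 0, -1], [0, 0, 0.8, 0, 0, 0, -1], [0, 0, 0.8, 0, 0, 0, -1], [0, 0, 0.6, 0, 0, 0, -1], [0.78, 0.13, 0, 0, 0, 0, -1], [0.78, 0.13, 0, 0, 0, 0, -1], [0.78, 0.13, 0, 0, 0, 0, -1], [0.78, 0.13, 0, 0, 0, 0, -1], [0, 0, 0, 0, 0, 0, -1]]]'

```text
time_s: 17.5
position: [0.6461, -0.184, 0.2456]
tcp_rot: [[-0.986, -0.168, 0.001], [-0.168, 0.986, 0.001], [-0.001, 0.001, -1.0]]
force: [-0.8, 0.4, 0.5]
opening: 0.003
```

Emit:
play_rows --plan '[[[0, 0, -0.5, 0, 0, 0, -1], [0, 0, -0.7, 0, 0, 0, -1], [0, 0, -0.5, 0, 0, 0, -1], [0, 0, -0.3, 0, 0, 0, -1], [0, 0, 0, 0, 0, 0, -1], [0, 0, 0, 0, 0, 0, -1]]]'

```text
time_s: 18.1
position: [0.6426, -0.1853, 0.1482]
tcp_rot: [[-0.986, -0.165, 0.0], [-0.165, 0.986, -0.0], [-0.0, -0.0, -1.0]]
force: [-0.1, -0.4, 0.2]
opening: 0.004
```

```bash
python3 -c "
from h import *
loc();crops('7.png')"
```

```text
local mm 125.9 -2.1 148.2 open 0.0037290566208129363 [-0.1 -0.4  0.2]
```

View pics/7.png

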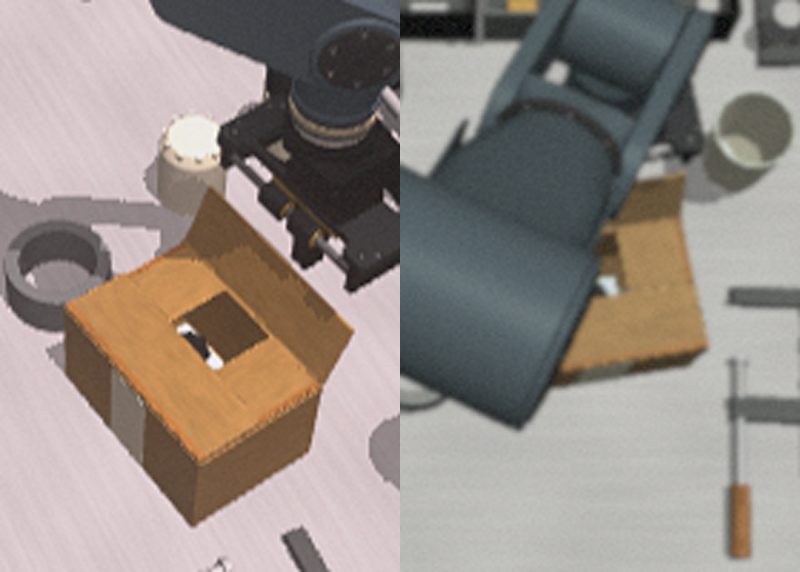

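The near long flap is flat over the short flaps. Fingers are outside the far flap, clear of cup and filter. Folding the last flap.

Emit:
play_rows --plan '[[[-0.3, -0.05, 0, 0, 0, 0, -1], [-0.3, -0.05, 0.06, 0, 0, 0, -1], [-0.3, -0.05, 0.08, 0, 0, 0, -1], [-0.32, -0.05, -0.03, 0, 0, 0, -1], [-0.28, -0.05, -0.13, 0, 0, 0, -1], [-0.22, -0.04, -0.22, 0, 0, 0, -1], [-0.11, -0.02, -0.21, 0, 0, 0, -1], [-0.05, -0.01, -0.23, 0, 0, 0, -1], [0, 0, -0.03, 0, 0, 0, -1], [0, 0, 0, 0, 0, 0, -1], [0, 0, 0, 0, 0, 0, -1]]]'

```text
time_s: 19.3
position: [0.5492, -0.2016, 0.1147]
tcp_rot: [[-0.986, -0.166, 0.001], [-0.166, 0.986, -0.002], [-0.001, -0.002, -1.0]]
force: [-3.4, -0.1, 14.4]
opening: 0.007
```

```bash
python3 -c "
from h import *
loc()"
```

```text
local mm 31.2 -2.8 114.7 open 0.007343096180477576 [-3.4 -0.1 14.4]
```

Lift and clear away to the left for a final look.

Emit:
play_rows --plan '[[[0, 0, 0.5, 0, 0, 0, -1], [0, 0, 0.8, 0, 0, 0, -1], [0, 0, 0.8, 0, 0, 0, -1], [0, 0, 0.8, 0, 0, 0, -1], [-0.1, 0.8, 0, 0, 0, 0, -1], [-0.1, 0.8, 0, 0, 0, 0, -1], [-0.1, 0.8, 0, 0, 0, 0, -1], [-0.1, 0.8, 0, 0, 0, 0, -1], [-0.1, 0.8, 0, 0, 0, 0, -1], [-0.1, 0.8, 0, 0, 0, 0, -1], [-0.1, 0.8, 0, 0, 0, 0, -1], [0, 0, 0, 0, 0, 0, -1]]]'

```text
time_s: 20.5
position: [0.5124, 0.0836, 0.2573]
tcp_rot: [[-0.985, -0.171, -0.001], [-0.171, 0.985, 0.002], [0.001, 0.002, -1.0]]
force: [-0.2, -1.1, 0.1]
opening: 0.006
```

```bash
python3 -c "
from h import *
loc();crops('8.png')
for n in('top','side'):
    a=cv2.imread('pics/'+n+'1.png');b=cv2.imread('pics/'+n[0]+'8.png')
    k=cv2.morphologyEx((cv2.absdiff(a,b).max(2)>45).astype('uint8'),cv2.MORPH_OPEN,np.ones((2,2)))
    N,_,st,ct=cv2.connectedComponentsWithStats(k);print(n,[(int(s[4]),*map(int,c)) for s,c in zip(st[1:],ct[1:]) if s[4]>25])
"
```

```text
local mm 42.0 284.6 257.3 open 0.005839299352065092 [-0.2 -1.1  0.1]
top [(34454, 180, 325), (3394, 375, 209), (302, 316, 236), (64, 310, 247), (1043, 365, 260), (189, 65, 307), (13441, 92, 436), (294, 267, 384), (168, 299, 383), (134, 327, 398), (49, 294, 400), (859, 331, 442)]
side [(20340, 76, 194), (3930, 164, 23), (153, 257, 30), (2198, 267, 61), (31, 266, 46), (30, 101, 54), (68, 125, 82), (3026, 296, 128), (71, 60, 105), (71, 59, 127), (769, 242, 196), (38, 283, 193), (77, 283, 204), (35, 295, 203), (451, 280, 219), (27, 297, 212), (3188, 361, 267), (862, 320, 246), (83, 298, 274), (848, 310, 310), (27, 371, 309), (33, 358, 317)]
```

View pics/8.png

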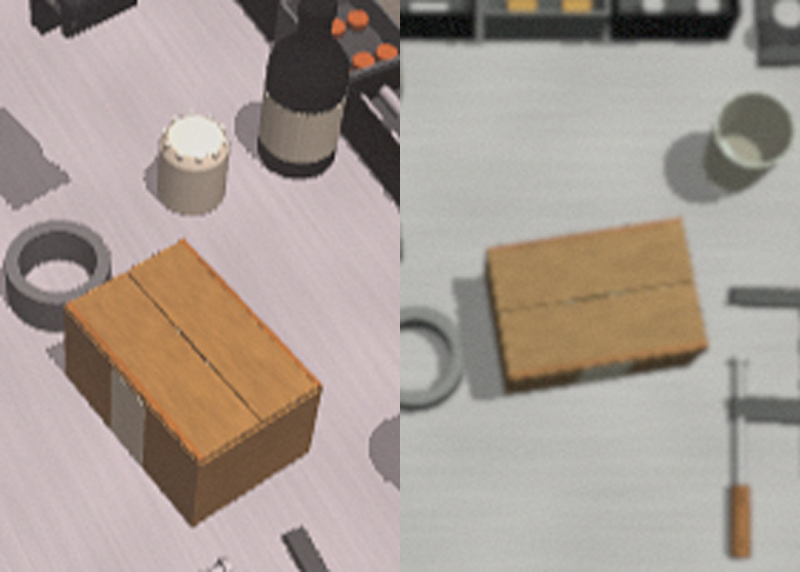

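The carton is shut flat with a straight seam, the tape, filter, cup, jug and clamp are in place, and the robot is clear. Handing in.

```bash
python3 -c "
from rig import *
print(hand_in(),read_state()['time_s'])"
```

```text
the job is handed in; nothing more can be done
the job is handed in; nothing more can be done
```

The master cylinder is in the carton and the carton is closed; I handed the job in at about 20.6 s of the 64 s allowed.

- **Cylinder:** I gripped it across the reservoir's 60 mm. I set it on its foot in the middle of the carton, lying the long way, and let go only after the force reading showed the floor had taken its weight. A picture taken afterwards showed it upright and centred.
- **Flaps:** I folded short left, short right, long near, then long far, each pressed flat. The fingertips stopped at 110 mm on the short flaps and 115 mm on the long ones, which matches the heights given. The pressing force at each stop was between 14 and 26 N.
- **Last checks:** The final pictures show all four flaps flat with a straight centre seam. The gripper was well clear and reading about zero force. The tape roll, filter, cup, oil jug and F-clamp look unmoved.
- **Not fully checked:** A comparison of the before and after images showed changes I put down to the arm, its shadow, the cylinder and the flaps. I did not look at each changed area. The arm or the picture's edge hid the spray can, wrench and parts box from the last close-up, but the arm kept clear of all three.
- **Disagreement:** The two cameras differed by about 3 to 5 mm on where the carton and cylinder stood. I used values in between, which was close enough for the placing and folding.

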